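# Pack the sculpture's gear set

### The job

Pack the gear set for the moving sculpture: put the three coarse-toothed gears (6, 9 and 12 teeth) into the tray, each lying flat inside the ring seat of its own size, the smallest gear in the smallest ring and the largest in the largest. Leave the fine-toothed gear and the toothless wheel where they lie and do not disturb the hammer.

Things in the scene. Friction and masses are not known exactly. Their poses are not given: they have to be found in the camera images.
- gear6_mid (a point): loose steel coarse gear with 6 blunt teeth: disc 36 mm in outside diameter and 12 mm thick, lying flat, with a plain round hub 20 mm in diameter standing 32 mm up from its middle (44 mm tall overall; about 160 g, may vary by 30%). It can be picked by the hub from above with any yaw. This point is on its axis, half-way up: 22 mm above its underside and 22 mm below the hub's top, z along the axis (up)
- gear9_mid (a point): loose steel coarse gear with 9 blunt teeth: disc 52 mm in outside diameter and 12 mm thick, lying flat, with a plain round hub 20 mm in diameter standing 32 mm up from its middle (44 mm tall overall; about 260 g, may vary by 30%). It can be picked by the hub from above with any yaw. This point is on its axis, half-way up: 22 mm above its underside and 22 mm below the hub's top, z along the axis (up)
- gear12_mid (a point): loose steel coarse gear with 12 blunt teeth: disc 68 mm in outside diameter and 12 mm thick, lying flat, with a plain round hub 20 mm in diameter standing 32 mm up from its middle (44 mm tall overall; about 400 g, may vary by 30%). It can be picked by the hub from above with any yaw. This point is on its axis, half-way up: 22 mm above its underside and 22 mm below the hub's top, z along the axis (up)
- fine_gear_mid (a point): look-alike, to be left: loose steel gear with 20 fine teeth: disc 52 mm in outside diameter and 12 mm thick, lying flat, with a plain round hub 20 mm in diameter standing 32 mm up from its middle (44 mm tall overall; about 270 g, may vary by 30%). It can be picked by the hub from above with any yaw. This point is on its axis, half-way up: 22 mm above its underside and 22 mm below the hub's top, z along the axis (up)
- smooth_wheel_mid (a point): look-alike, to be left: loose steel wheel with a smooth rim and no teeth: disc 68 mm in outside diameter and 12 mm thick, lying flat, with a plain round hub 20 mm in diameter standing 32 mm up from its middle (44 mm tall overall; about 420 g, may vary by 30%). It can be picked by the hub from above with any yaw. This point is on its axis, half-way up: 22 mm above its underside and 22 mm below the hub's top, z along the axis (up)
- seat_small: the smallest of the three round seats in the grey sheet-steel tray: a dark steel pipe ring fixed to the tray, 52 mm inside diameter, wall 3 mm, rim 10 mm above this origin, with a flat floor 2 mm above this origin. Origin: centre of its underside, on the tray's floor, z up. The seats stand in a row 94 mm apart; which size stands where in the row varies. The tray is fixed, 300 x 104 mm, its walls rise 14 mm from the table
- seat_mid: the middle-sized of the three round seats in the grey sheet-steel tray: a dark steel pipe ring fixed to the tray, 68 mm inside diameter, wall 3 mm, rim 10 mm above this origin, with a flat floor 2 mm above this origin. Origin: centre of its underside, on the tray's floor, z up. The seats stand in a row 94 mm apart; which size stands where in the row varies. The tray is fixed, 300 x 104 mm, its walls rise 14 mm from the table
- seat_large: the largest of the three round seats in the grey sheet-steel tray: a dark steel pipe ring fixed to the tray, 84 mm inside diameter, wall 3 mm, rim 10 mm above this origin, with a flat floor 2 mm above this origin. Origin: centre of its underside, on the tray's floor, z up. The seats stand in a row 94 mm apart; which size stands where in the row varies. The tray is fixed, 300 x 104 mm, its walls rise 14 mm from the table
- hammer_grip (a point): bystander: a loose hammer lying on the bench, roughly along x, handle towards the robot; this point is on its handle, x along the handle towards the head; leave it alone

How it is judged (in metres and radians):
At the end, for the whole second after the job is handed in: Each coarse gear is released and at rest, hub up and flat (within 0.1 rad) on the floor of the ring seat of its own size (within 12 mm of its centre, centre point 20 to 27 mm above the seat's origin); the fine gear and smooth wheel are within 30 mm, the hammer within 40 mm, of where they began (horizontal distance between gear6_mid and seat_small below 0.012 m and z of gear6_mid in the frame of seat_small between 0.02 and 0.027 m and angle between each of gear6_mid, gear9_mid, gear12_mid's own z axis and vertical below 0.1 rad and linear speed of each of gear6, gear9, gear12 below 0.02 m/s and angular speed of each of gear6, gear9, gear12 below 0.2 rad/s and horizontal distance between gear9_mid and seat_mid below 0.012 m and z of gear9_mid in the frame of seat_mid between 0.02 and 0.027 m and horizontal distance between gear12_mid and seat_large below 0.012 m and z of gear12_mid in the frame of seat_large between 0.02 and 0.027 m and distance of each of fine_gear_mid, smooth_wheel_mid from where it was at the start of the episode below 0.03 m and distance of hammer_grip from where it was at the start of the episode below 0.04 m); the robot touches nothing.
It fails at once if the fine-toothed gear or the toothless wheel is moved (over 30 mm) (distance of any of fine_gear_mid, smooth_wheel_mid from where it was at the start of the episode above 0.03 m).
It fails at once if the hammer is moved (over 40 mm) (distance of hammer_grip from where it was at the start of the episode above 0.04 m).
It also fails if it takes over 80 s, if anything falls off the work surface, if the arm or the gripper's body presses on something with over 40 N, if the wrist force passes 120 N, or if a joint passes its speed limit or range.

### The arm

A 6-joint arm with a two-finger parallel gripper is mounted at the origin on the work surface. World frame = base frame: x ahead of the robot, y to its left, z up, the work surface at z = 0. Lengths are in m, angles in degrees, forces in N, time in s.
With the tool pointing down it reaches from about 0.3 to 0.75 m from the base axis. Payload 8.5 kg.
Tool frame: the origin (TCP) lies on the mounting face of the last link; the fingertips stand tip_extent ahead of it and the grasp point (between the pads) lies 155 mm ahead of it (tip_extent is the distance from the TCP to the fingertips, in m); z points along the fingers, y is the line along which they close (so a half turn about z gives the same grasp; the last joint's range is limited). The gripper opens to 85 mm and grips with 20 to 120 N. Pads are 22 mm wide; open, the fingers measure 114 mm over their backs; the gripper's body (76 mm by 85 mm) begins 54 mm behind the grasp point. The pads swing forward as they close: fully open they stand 13 mm farther back than shut.
Start: joints at [-87.336, 21.807, 74.336, -0, 83.858, -12.336], TCP at [0.142, -0.531, 0.405] pointing down, gripper open.
Joint ranges: [-178.18, 178.18], [-50.72, 133.34], [12.68, 142.11], [-81.47, 261.47], [9.98, 163.14], [-165.26, 165.26]. Speed limits (degrees/s): [136.94, 136.94, 180, 180, 180, 180].

### API

Orientations are given as a 3x3 rotation matrix whose columns are the frame's x, y, z axes.
In Python, from rig import observe, get_image, camera_params, close_job, tip_extent gives the robot as it stands.
- The arm moves only by the shell command python3 -m creep 'ROWS' [FORCE]. ROWS is JSON, a list of rows, each an object with "jaw": the gripper's target within -1 to 1 (shut at 1, half-way at 0, fully open at -1); "travel": the shift along the world's x, y, z in mm, a list of three; "roll": the turn about the world's z in rad. A call has 1 to 12 rows; each row is the pose to reach, as a shift and turn from the pose commanded when the call began; what a row does not reach only later rows make up. A row lasts 1/10 s, in which the tool goes at most 50 mm and 8.59 degrees, less where a joint would pass 70% of its speed; a pose out of reach is approached as far as the arm can. A call with a gripper value outside its range is refused whole. The fingers move at their own pace and stop on an object; FORCE is the grip in N (left out, the last holds). Time passes only in rows, so rows that repeat a pose let the fingers close. It gives the time, the measured TCP pose, the force, the opening and the grip force at its end, in the units of the state.
- observe(): the state, without advancing time (a new reading comes with each control period).
- get_image(name): name is "scene" or "side" or "wrist"; returns (picture, depth): 384x512x3 uint8, red, green, blue; 384x512 float32, m along the optical axis (not along the pixel's ray), 0 where there is no reading.
- camera_params(name): a dict with "mtx" (3x3 intrinsics, pixels), "dist_coeffs" ([k1, k2, p1, p2, k3] as OpenCV has them; the pictures are not rectified), "extrinsics" (4x4, takes a point from camera to world coordinates). Camera axes: x right, y down, z forward; pixel columns grow to the right and rows downward; lengths in m; the calibration is good to about 2 mm. A picture is of the moment at which its call begins: read the wrist's pose just before it. camera_params takes no time and is no camera call; for the wrist camera it gives the pose at the moment of the call.
- close_job(): hands the job in; it is judged then, once.
The state is a dict: "time_s": time; "q": joint angles; "qvel": joint speeds; "joint_efforts": joint torques, N m; "position": TCP position; "tool_rot": TCP orientation; "ft_force": force on the tool from outside, world axes, zero at the start; "wrist_torque": the same for the moment, N m; "grip_width": finger opening in m; "gripper_force": force on a finger pad.
Only numpy, scipy, OpenCV 4.12 (cv2) and the standard library are available. Lean on these libraries where they do the work, as an engineer would, in place of code of your own. Each camera call takes 0.05 s, during which the arm holds its last target. There are 200 camera calls.

## Working session

There is one attempt and no reset: what is moved stays moved. The work goes in short steps, Python scripts to look and compute and a shell command to move; the robot and the scene stay as the last step left them, time stands still between calls to the robot, and variables do not carry over. Pictures are saved under pics/ and viewed, at most 14 in all, crops included, and the job is handed in when it is done.

```bash
mkdir -p pics; ls
python3 - <<'E'
from rig import *
import cv2,numpy as np
print(tip_extent); s=observe(); print(s)
for n in ("scene","side","wrist"):
    c=camera_params(n); im,d=get_image(n)
    np.savez(f"pics/{n}0.npz",im=im,d=d,K=c["mtx"],D=c["dist_coeffs"],T=c["extrinsics"])
    cv2.imwrite(f"pics/{n}0.png",im[...,::-1]); print(n,np.round(c["extrinsics"],3).tolist(),np.round(c["mtx"],1).tolist(),c["dist_coeffs"])
E
```

```text
pics
0.1734
{'time_s': 0.0, 'q': array([-8.73340406e+01,  2.18410877e+01,  7.43862175e+01,  2.44888198e-03,
        8.38583166e+01, -1.23347185e+01]), 'qvel': array([ 0.09093274,  0.05803256,  0.0240562 , -0.07561165, -0.05582986,
       -0.06664667]), 'joint_efforts': array([-1.65422251e-03, -4.48467922e+01, -2.31282449e+01, -2.19853623e-04,
        4.66556463e-03, -2.46308254e-06]), 'position': array([ 0.14236554, -0.53120397,  0.40410206]), 'tool_rot': array([[ 9.65923961e-01,  2.58826007e-01, -2.70584876e-05],
       [ 2.58825757e-01, -9.65922871e-01,  1.49474266e-03],
       [ 3.60741862e-04, -1.45081119e-03, -9.99998883e-01]]), 'ft_force': array([0.6552062 , 0.22763729, 0.83835693]), 'wrist_torque': array([0.02144054, 0.03882848, 0.00777714]), 'gripper_force': 0.0, 'grip_width': 0.0852931054632728}
scene [[-0.833, 0.389, -0.393, 1.055], [0.553, 0.584, -0.594, 0.743], [-0.002, -0.712, -0.702, 0.946], [0.0, 0.0, 0.0, 1.0]] [[407.2, 0.0, 253.6], [0.0, 407.2, 192.6], [0.0, 0.0, 1.0]] [-0.07924647  0.          0.          0.          0.        ]
side [[-0.937, -0.251, 0.242, 0.261], [-0.348, 0.658, -0.668, 0.743], [0.008, -0.71, -0.704, 0.876], [0.0, 0.0, 0.0, 1.0]] [[446.9, 0.0, 268.1], [0.0, 446.9, 187.2], [0.0, 0.0, 1.0]] [-0.02569328  0.          0.          0.          0.        ]
wrist [[0.259, -0.922, -0.286, 0.214], [-0.966, -0.248, -0.075, -0.512], [-0.002, 0.296, -0.955, 0.373], [0.0, 0.0, 0.0, 1.0]] [[333.4, 0.0, 259.2], [0.0, 333.4, 192.9], [0.0, 0.0, 1.0]] [-0.03488062  0.          0.          0.          0.        ]
```

View pics/scene0.png

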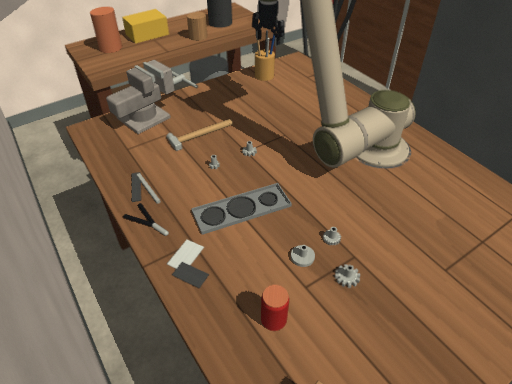

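View pics/side0.png

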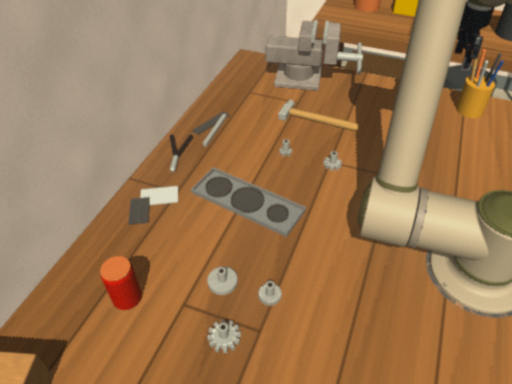

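The scene view shows a wheel at (303,255), a large gear at (347,275), two mid discs at (333,236) and (249,149), and a small one at (214,162). The tray rings are at (213,216), (241,207) and (269,199). I'll enlarge the images to tell coarse teeth from fine and to find the hub tops.

```bash
cat > h.py <<'E'
import cv2,numpy as np
def load(f): return np.load(f)
def ray(z,uv):
    p=cv2.undistortPoints(np.array(uv,float).reshape(1,1,2),z["K"],z["D"])[0,0]
    return z["T"][:3,3],z["T"][:3,:3]@np.array([p[0],p[1],1.])
def onplane(z,uv,h):
    o,d=ray(z,uv); return o+d*(h-o[2])/d[2]
def tri(z1,a,z2,b):
    o,d=ray(z1,a);p,e=ray(z2,b)
    s,t=np.linalg.lstsq(np.c_[d,-e],p-o,rcond=None)[0]
    x,y=o+s*d,p+t*e
    return (x+y)/2,np.linalg.norm(x-y)
E
python3 - <<'E'
from h import *
S=load("pics/scene0.npz");V=load("pics/side0.npz")
cs=[(214,162),(249,149),(333,236),(303,255),(347,275)]; cv=[(286,147),(332,160),(269,292),(222,280),(224,335)]
rows=[]
for Z,c in((S,cs),(V,cv)):
    rows.append(np.hstack([cv2.resize(Z["im"][y-20:y+20,x-20:x+20],(160,160),interpolation=cv2.INTER_CUBIC) for x,y in c]))
cv2.imwrite("pics/crops.png",np.vstack(rows)[...,::-1])
# tray rings: dark ellipses
for n,Z in(("scene",S),("side",V)):
    g=cv2.cvtColor(Z["im"],cv2.COLOR_RGB2GRAY)
    b=(185,180,300,235) if n=="scene" else (185,165,310,235)
    m=(g<75).astype(np.uint8); q=np.zeros_like(m); q[b[1]:b[3],b[0]:b[2]]=m[b[1]:b[3],b[0]:b[2]]
    for c in cv2.findContours(q,cv2.RETR_EXTERNAL,cv2.CHAIN_APPROX_NONE)[0]:
        if cv2.contourArea(c)>80:
            e=cv2.fitEllipse(c); P=onplane(Z,e[0],.008); pts=np.array([onplane(Z,p[0],.008) for p in c.astype(float)])
            print(n,np.round(e[0],1),np.round(P,4),"dia",round(2*np.linalg.norm(pts-P,axis=1).mean(),4), np.round(e[1],1))
E
```

```text
scene [212.9 215.7] [ 0.6916 -0.0362  0.008 ] dia 0.0736 [17.7 23.5]
scene [240.7 206.9] [ 0.5993 -0.0202  0.008 ] dia 0.0898 [20.4 28.7]
scene [267.8 198.6] [ 0.5067 -0.0029  0.008 ] dia 0.0589 [13.1 18.1]
```

View pics/crops.png

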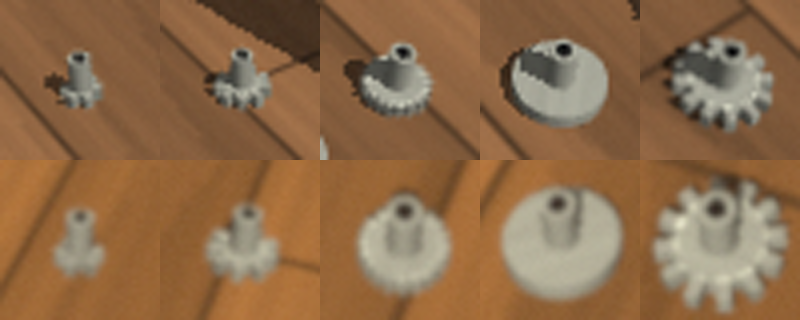

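The crops show the 6-tooth gear, the coarse 9, the fine gear, the smooth wheel and the coarse 12, in that order. So the coarse 9 is at scene (249,149) and the fine gear is at (333,236). Next I triangulate the hub tops, and the ring centres using the side view.

Run:
```python
from h import *
S=load("pics/scene0.npz");V=load("pics/side0.npz")
A={"6":((213.3,155.6),(285.7,140.2)),"9":((249.3,142.4),(333.4,152.8)),"fine":((333.7,228.2),(269.9,284.3)),"smooth":((304,246.8),(221.4,271.4)),"12":((349.9,266.9),(222.7,326.8))}
for k,(a,b) in A.items():
    P,g=tri(S,a,V,b); print(k,np.round(P,4),"gap",round(g,4),"planes",np.round(onplane(S,a,.044)[:2],4),np.round(onplane(V,b,.044)[:2],4))
g=cv2.cvtColor(V["im"],cv2.COLOR_RGB2GRAY); q=np.zeros_like(g); q[165:235,185:310]=(g<100)[165:235,185:310]
el=[]
for c in cv2.findContours(q,cv2.RETR_EXTERNAL,cv2.CHAIN_APPROX_NONE)[0]:
    if cv2.contourArea(c)>80: el.append(cv2.fitEllipse(c)[0]); print(np.round(el[-1],1),np.round(onplane(V,el[-1],.008),4),cv2.contourArea(c))
for a in [(212.9,215.7),(240.7,206.9),(267.8,198.6)]:
    print([ (np.round(P,4),round(gp,4)) for P,gp in [tri(S,a,V,b) for b in el] if gp<.01])
```

```text
6 [ 0.5665 -0.2482  0.0464] gap 0.0013 planes [ 0.5649 -0.2519] [ 0.5673 -0.2501]
9 [ 0.4204 -0.2435  0.0451] gap 0.0001 planes [ 0.4196 -0.2449] [ 0.4206 -0.2448]
fine [0.4389 0.233  0.0454] gap 0.0014 planes [0.4376 0.2314] [0.4391 0.2329]
smooth [0.552  0.2375 0.0431] gap 0.0028 planes [0.5521 0.2364] [0.5515 0.2397]
12 [0.4932 0.36   0.0453] gap 0.0017 planes [0.4922 0.3586] [0.4935 0.3604]
[277.3 212.8] [ 5.042e-01 -2.000e-04  8.000e-03] 286.5
[247.2 199.2] [ 0.596  -0.0175  0.008 ] 637.5
[218.4 186.5] [ 0.6886 -0.0341  0.008 ] 395.0
[(array([ 0.6904, -0.0381,  0.0046]), np.float64(0.0015))]
[(array([ 0.5977, -0.0224,  0.0039]), np.float64(0.0019)), (array([0.6429, 0.051 , 0.0995]), np.float64(0.005))]
[(array([ 0.5052, -0.0042,  0.0047]), np.float64(0.0019)), (array([0.5597, 0.0674, 0.1007]), np.float64(0.0056))]
```

Sizes, heights (44 to 46 mm) and the 94 mm spacing all check out. The small seat is at (0.506,-0.002), the large at (0.598,-0.019) and the mid at (0.690,-0.035). I'll do gear9 first: go above it and take a close look.

```bash
python3 -m creep '[{"jaw":-1,"travel":[35,36,-14],"roll":0},{"jaw":-1,"travel":[70,72,-28],"roll":0},{"jaw":-1,"travel":[105,108,-42],"roll":0},{"jaw":-1,"travel":[140,144,-55],"roll":0},{"jaw":-1,"travel":[175,180,-68],"roll":0},{"jaw":-1,"travel":[210,216,-80],"roll":0},{"jaw":-1,"travel":[245,252,-92],"roll":0},{"jaw":-1,"travel":[278,287,-104],"roll":0},{"jaw":-1,"travel":[278,287,-104],"roll":0},{"jaw":-1,"travel":[278,287,-104],"roll":0},{"jaw":-1,"travel":[278,287,-104],"roll":0}]' 60
cat > look.py <<'E'
import sys; from rig import *; from h import *
n,cam=sys.argv[1],(sys.argv[2:] or ["wrist"])[0]
s=observe();c=camera_params(cam);im,d=get_image(cam)
np.savez(f"pics/{n}.npz",im=im,d=d,K=c["mtx"],D=c["dist_coeffs"],T=c["extrinsics"])
cv2.imwrite(f"pics/{n}.png",im[...,::-1]); print(s["time_s"],np.round(s["position"],4),np.round(s["ft_force"],1))
E
python3 look.py w9
```

```text
time_s: 1.25
position: [0.4201, -0.2448, 0.3009]
tool_rot: [[0.966, 0.259, -0.0], [0.259, -0.966, -0.0], [-0.0, 0.0, -1.0]]
ft_force: [-0.4, 0.3, 0.5]
grip_width: 0.0856
gripper_force: 0.0
1.25 [ 0.4201 -0.2448  0.3009] [-0.4  0.3  0.5]
```

View pics/w9.png

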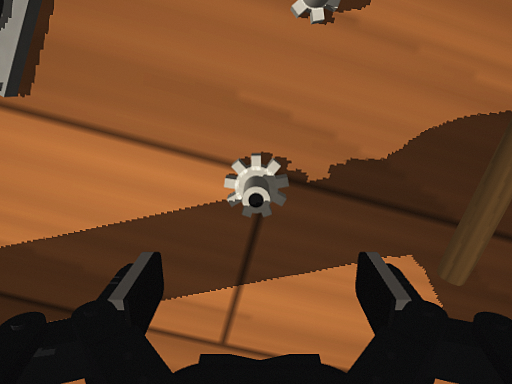

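The wrist view shows the coarse 9-tooth gear with its hub top at (256,198). The hammer's handle end is at about (455,280), off to the right.

Run:
```python
from h import *
W=load("pics/w9.npz");S=load("pics/scene0.npz");V=load("pics/side0.npz")
a=(256,198.5)
print(onplane(W,a,.044),tri(W,a,V,(333.4,152.8)),tri(W,a,S,(249.3,142.4)))
print("hammer",onplane(W,(455,280),.015),onplane(W,(500,180),.015))
```

```text
[ 0.41944275 -0.24214434  0.044     ] (array([ 0.42018601, -0.24197307,  0.04637473]), np.float64(3.453451325509065e-05)) (array([ 0.42075346, -0.24212919,  0.04646158]), np.float64(0.0010599477602298427))
hammer [ 0.38240838 -0.43359457  0.015     ] [ 0.4761101  -0.42989958  0.015     ]
```

```bash
python3 -m creep '[{"jaw":-1,"travel":[0,2,-40],"roll":0},{"jaw":-1,"travel":[0,2,-80],"roll":0},{"jaw":-1,"travel":[0,2,-110],"roll":0},{"jaw":-1,"travel":[0,2,-110],"roll":0},{"jaw":1,"travel":[0,2,-110],"roll":0},{"jaw":1,"travel":[0,2,-110],"roll":0},{"jaw":1,"travel":[0,2,-110],"roll":0},{"jaw":1,"travel":[0,2,-110],"roll":0},{"jaw":1,"travel":[0,2,-110],"roll":0},{"jaw":1,"travel":[0,2,-110],"roll":0},{"jaw":1,"travel":[0,2,-110],"roll":0}]' 60
```

```text
time_s: 2.4
position: [0.4204, -0.2422, 0.1918]
tool_rot: [[0.966, 0.259, 0.001], [0.259, -0.966, -0.001], [0.001, 0.001, -1.0]]
ft_force: [-1.9, 1.2, 8.8]
grip_width: 0.0181
gripper_force: 58.3
```

```bash
python3 -m creep '[{"jaw":1,"travel":[0,0,45],"roll":0},{"jaw":1,"travel":[10,10,90],"roll":0},{"jaw":1,"travel":[48,38,110],"roll":0},{"jaw":1,"travel":[86,66,110],"roll":0},{"jaw":1,"travel":[124,94,110],"roll":0},{"jaw":1,"travel":[162,122,110],"roll":0},{"jaw":1,"travel":[200,150,110],"roll":0},{"jaw":1,"travel":[236,178,110],"roll":0},{"jaw":1,"travel":[270,206,110],"roll":0},{"jaw":1,"travel":[270,206,110],"roll":0},{"jaw":1,"travel":[270,206,110],"roll":0}]'; python3 look.py wm
```

```text
time_s: 3.5
position: [0.6905, -0.0354, 0.2998]
tool_rot: [[0.965, 0.26, -0.002], [0.26, -0.965, 0.0], [-0.002, -0.001, -1.0]]
ft_force: [-0.4, -0.1, -2.1]
grip_width: 0.0179
gripper_force: 59.7
3.5 [ 0.6905 -0.0354  0.2998] [-0.4 -0.1 -2.1]
```

View pics/wm.png

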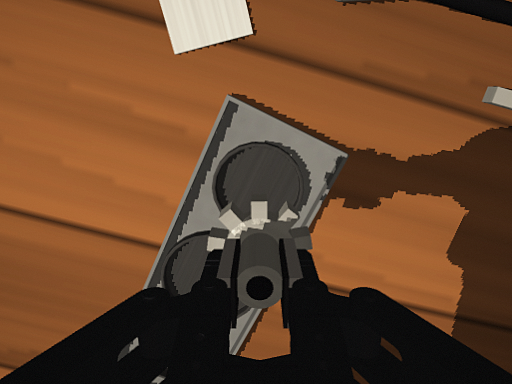

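The gear is held, with its hub top at (260,288). The mid ring's outer edge runs through about (213,190), (228,156), (259,142), (295,155) and (308,180). I'll fit its circle by casting rays onto the rim plane.

Run:
```python
from h import *
from scipy.optimize import least_squares as ls
W=load("pics/wm.npz")
for e in [[(213,190),(228,156),(259,142),(295,155),(308,180)]]:
    p=np.array([onplane(W,u,.011)[:2] for u in e])
    r=ls(lambda v:np.hypot(*(p-v[:2]).T)-v[2],[.69,-.035,.037]); print(r.x,r.fun)
    r=ls(lambda v:np.hypot(*(p-v[:2]).T)-.037,[.69,-.035]); print(r.x,r.fun)
print("hub",onplane(W,(260,288),.152))
```

```text
[ 0.68715735 -0.03715222  0.03861076] [ 0.00027804 -0.00051786  0.00021291  0.00030887 -0.00028197]
[ 0.68905262 -0.0364916 ] [ 0.00179451 -0.00044582 -0.00018271  0.00057227  0.00108052]
hub [ 0.6882867  -0.03568179  0.152     ]
```

```bash
python3 -m creep '[{"jaw":1,"travel":[0,0,-40],"roll":0},{"jaw":1,"travel":[0,0,-75],"roll":0},{"jaw":1,"travel":[0,0,-92],"roll":0},{"jaw":1,"travel":[0,0,-100],"roll":0},{"jaw":1,"travel":[0,0,-103],"roll":0},{"jaw":1,"travel":[0,0,-104],"roll":0},{"jaw":1,"travel":[0,0,-104],"roll":0}]'
```

```text
time_s: 4.25
position: [0.6905, -0.0365, 0.198]
tool_rot: [[0.966, 0.259, 0.002], [0.259, -0.966, -0.0], [0.002, 0.001, -1.0]]
ft_force: [0.1, 0.2, -3.4]
grip_width: 0.018
gripper_force: 59.6
```

```bash
python3 -m creep '[{"jaw":1,"travel":[0,0,-2],"roll":0},{"jaw":1,"travel":[0,0,-2],"roll":0}]'; python3 -m creep '[{"jaw":-1,"travel":[0,0,0],"roll":0},{"jaw":-1,"travel":[0,0,0],"roll":0},{"jaw":-1,"travel":[0,0,0],"roll":0},{"jaw":-1,"travel":[0,0,0],"roll":0},{"jaw":-1,"travel":[0,0,20],"roll":0},{"jaw":-1,"travel":[0,0,60],"roll":0},{"jaw":-1,"travel":[-20,-30,105],"roll":0},{"jaw":-1,"travel":[-45,-75,105],"roll":0},{"jaw":-1,"travel":[-70,-120,105],"roll":0},{"jaw":-1,"travel":[-97,-166,105],"roll":0},{"jaw":-1,"travel":[-124,-213,105],"roll":0},{"jaw":-1,"travel":[-124,-213,105],"roll":0}]'; python3 look.py w6
```

```text
time_s: 4.45
position: [0.6906, -0.0364, 0.1968]
tool_rot: [[0.966, 0.259, 0.003], [0.259, -0.966, -0.001], [0.003, 0.002, -1.0]]
ft_force: [-2.3, 0.6, 5.4]
grip_width: 0.0183
gripper_force: 60.7
time_s: 5.65
position: [0.5643, -0.2529, 0.2999]
tool_rot: [[0.967, 0.255, -0.0], [0.255, -0.967, -0.001], [-0.001, 0.001, -1.0]]
ft_force: [0.6, -0.0, -0.5]
grip_width: 0.0859
gripper_force: 0.0
5.65 [ 0.5643 -0.2529  0.2999] [ 0.6 -0.  -0.5]
```

View pics/w6.png

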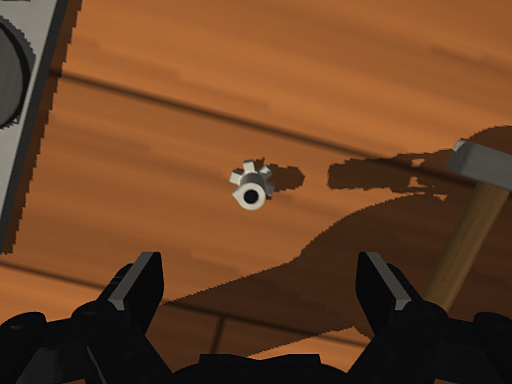

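Contact was felt at the seat, so gear9 went in. The wrist view now shows gear6 with its hub top at (250.5,196) and the hammer well to the right, at (470,180) and beyond.

Run:
```python
from h import *
from rig import observe
W=load("pics/w6.npz");S=load("pics/scene0.npz");V=load("pics/side0.npz")
a=(250.5,196)
print(onplane(W,a,.044),tri(W,a,V,(285.7,140.2)),tri(W,a,S,(213.3,155.6)))
print("hammer",onplane(W,(455,165),.02),observe()["position"])
```

```text
[ 0.56474001 -0.2459817   0.044     ] (array([ 0.56591507, -0.24577132,  0.04766665]), np.float64(2.8205029079503686e-05)) (array([ 0.56719505, -0.24579843,  0.04957007]), np.float64(0.0013425087197650478))
hammer [ 0.62155892 -0.39328336  0.02      ] [ 0.56433782 -0.25316777  0.29982794]
```

```bash
python3 -m creep '[{"jaw":-1,"travel":[0,4,-30],"roll":0},{"jaw":-1,"travel":[0,4,-60],"roll":0},{"jaw":-1,"travel":[0,4,-60],"roll":0},{"jaw":-1,"travel":[0,4,-60],"roll":0}]'; python3 look.py w6b
python3 - <<'E'
from h import *
W=load("pics/w6b.npz"); g=W["im"].astype(int)
m=((g.min(2)>150)&(g.max(2)-g.min(2)<25)).astype(np.uint8); m[300:]=0
n,l,s,c=cv2.connectedComponentsWithStats(m); print([(s[i].tolist(),c[i].round(1)) for i in range(1,n) if s[i,4]>60])
cv2.imwrite("pics/w6bc.png",cv2.resize(W["im"][140:340,160:360],(600,600))[...,::-1])
E
```

```text
time_s: 6.1
position: [0.567, -0.2447, 0.2402]
tool_rot: [[0.966, 0.26, 0.0], [0.26, -0.966, 0.0], [0.0, -0.0, -1.0]]
ft_force: [0.5, 0.0, -0.4]
grip_width: 0.0854
gripper_force: 0.0
6.1 [ 0.567  -0.2447  0.2402] [ 0.5  0.  -0.4]
[]
```

View pics/w6bc.png

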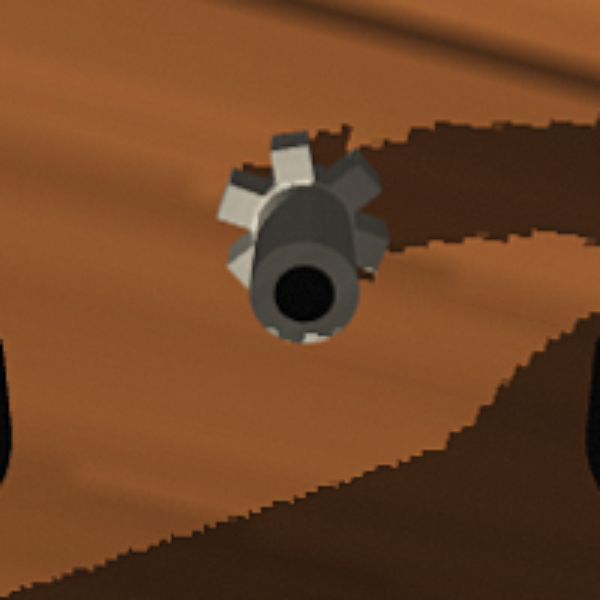

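The 6-tooth gear's hub is at (261,237), midway between the fingers. I'm descending to grip it.

```bash
python3 -c "
from h import *
print(onplane(load('pics/w6b.npz'),(261.5,237.2),.044))"; python3 -m creep '[{"jaw":-1,"travel":[-1,0,-30],"roll":0},{"jaw":-1,"travel":[-1,0,-49],"roll":0},{"jaw":-1,"travel":[-1,0,-49],"roll":0},{"jaw":1,"travel":[-1,0,-49],"roll":0},{"jaw":1,"travel":[-1,0,-49],"roll":0},{"jaw":1,"travel":[-1,0,-49],"roll":0},{"jaw":1,"travel":[-1,0,-49],"roll":0},{"jaw":1,"travel":[-1,0,-49],"roll":0},{"jaw":1,"travel":[-1,0,-49],"roll":0},{"jaw":1,"travel":[-1,0,-49],"roll":0}]'
```

```text
[ 0.56528082 -0.24586266  0.044     ]
time_s: 7.15
position: [0.5655, -0.2454, 0.1915]
tool_rot: [[0.966, 0.259, 0.001], [0.259, -0.966, -0.001], [0.001, 0.001, -1.0]]
ft_force: [0.8, 0.5, 5.4]
grip_width: 0.0178
gripper_force: 58.5
```

```bash
python3 -m creep '[{"jaw":1,"travel":[0,0,45],"roll":0},{"jaw":1,"travel":[-2,10,90],"roll":0},{"jaw":1,"travel":[-12,50,110],"roll":0},{"jaw":1,"travel":[-24,98,110],"roll":0},{"jaw":1,"travel":[-36,146,110],"roll":0},{"jaw":1,"travel":[-48,194,110],"roll":0},{"jaw":1,"travel":[-60,242,110],"roll":0},{"jaw":1,"travel":[-60,242,110],"roll":0},{"jaw":1,"travel":[-60,242,110],"roll":0},{"jaw":1,"travel":[-60,242,110],"roll":0}]'; python3 look.py ws
```

```text
time_s: 8.15
position: [0.5057, -0.0039, 0.3007]
tool_rot: [[0.966, 0.258, 0.0], [0.258, -0.966, -0.0], [0.0, 0.0, -1.0]]
ft_force: [0.1, -0.3, -1.6]
grip_width: 0.0181
gripper_force: 59.3
8.15 [ 0.5057 -0.0039  0.3007] [ 0.1 -0.3 -1.6]
```

View pics/ws.png

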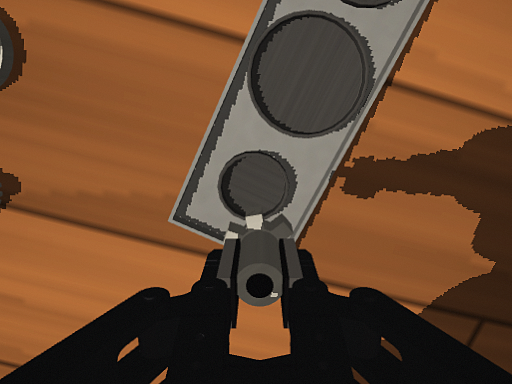

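Gear6 is held over the small ring, whose outer edge runs through about (218,188), (229,161), (257,150), (287,160) and (297,182). The large ring is clear: left 248, right 375, top 10, bottom 138. I'll fit both circles.

Run:
```python
from h import *
from scipy.optimize import least_squares as ls
W=load("pics/ws.npz")
for e,R in [([(218,188),(229,161),(257,150),(287,160),(297,182)],.029),([(248,72),(263,33),(311,10),(362,34),(375,75),(354,122),(303,138),(262,115)],.045)]:
    p=np.array([onplane(W,u,.011)[:2] for u in e])
    r=ls(lambda v:np.hypot(*(p-v[:2]).T)-v[2],[.5,-.0,R]); print(r.x,r.fun.round(4))
    r=ls(lambda v:np.hypot(*(p-v[:2]).T)-R,[.5,-.0]); print(r.x)
print("hub",onplane(W,(260,287),.152))
```

```text
[ 0.50289097 -0.00314048  0.032247  ] [ 0.0001  0.0001 -0.0006  0.0007 -0.0004]
[ 0.50658552 -0.0019539 ]
[ 0.59599327 -0.01922153  0.04606047] [ 0.0009  0.0007 -0.0011 -0.0004  0.0007  0.0008 -0.0011 -0.0004]
[ 0.59600927 -0.01915625]
hub [ 0.50366469 -0.00432904  0.152     ]
```

```bash
python3 -m creep '[{"jaw":1,"travel":[0,1.5,-40],"roll":0},{"jaw":1,"travel":[0,1.5,-75],"roll":0},{"jaw":1,"travel":[0,1.5,-92],"roll":0},{"jaw":1,"travel":[0,1.5,-101],"roll":0},{"jaw":1,"travel":[0,1.5,-104],"roll":0},{"jaw":1,"travel":[0,1.5,-105],"roll":0},{"jaw":1,"travel":[0,1.5,-105],"roll":0}]'
```

```text
time_s: 8.9
position: [0.5057, -0.0023, 0.1966]
tool_rot: [[0.966, 0.258, 0.002], [0.258, -0.966, -0.001], [0.002, 0.001, -1.0]]
ft_force: [0.0, 0.3, -2.4]
grip_width: 0.0182
gripper_force: 59.4
```

```bash
python3 -m creep '[{"jaw":1,"travel":[0,0,-1.5],"roll":0},{"jaw":1,"travel":[0,0,-1.5],"roll":0},{"jaw":-1,"travel":[0,0,-1.5],"roll":0},{"jaw":-1,"travel":[0,0,-1.5],"roll":0},{"jaw":-1,"travel":[0,0,-1.5],"roll":0},{"jaw":-1,"travel":[0,0,-1.5],"roll":0},{"jaw":-1,"travel":[0,0,20],"roll":0},{"jaw":-1,"travel":[0,0,60],"roll":0},{"jaw":-1,"travel":[0,0,105],"roll":0}]'; python3 -m creep '[{"jaw":-1,"travel":[-1,40,0],"roll":0},{"jaw":-1,"travel":[-3,85,0],"roll":0},{"jaw":-1,"travel":[-5,130,0],"roll":0},{"jaw":-1,"travel":[-6,175,0],"roll":0},{"jaw":-1,"travel":[-8,220,0],"roll":0},{"jaw":-1,"travel":[-9,265,0],"roll":0},{"jaw":-1,"travel":[-11,310,0],"roll":0},{"jaw":-1,"travel":[-12,345,-15],"roll":0},{"jaw":-1,"travel":[-13,362,-40],"roll":0},{"jaw":-1,"travel":[-13,362,-50],"roll":0},{"jaw":-1,"travel":[-13,362,-50],"roll":0},{"jaw":-1,"travel":[-13,362,-50],"roll":0}]'; python3 look.py w12
```

```text
time_s: 9.8
position: [0.5052, -0.0017, 0.3012]
tool_rot: [[0.966, 0.259, -0.003], [0.259, -0.966, 0.001], [-0.002, -0.001, -1.0]]
ft_force: [-0.2, 0.1, -0.6]
grip_width: 0.0852
gripper_force: 0.0
time_s: 11.0
position: [0.4928, 0.3594, 0.2514]
tool_rot: [[0.966, 0.258, 0.001], [0.258, -0.966, 0.0], [0.001, 0.0, -1.0]]
ft_force: [0.4, -0.3, -0.4]
grip_width: 0.0851
gripper_force: 0.0
11.0 [0.4928 0.3594 0.2514] [ 0.4 -0.3 -0.4]
```

View pics/w12.png

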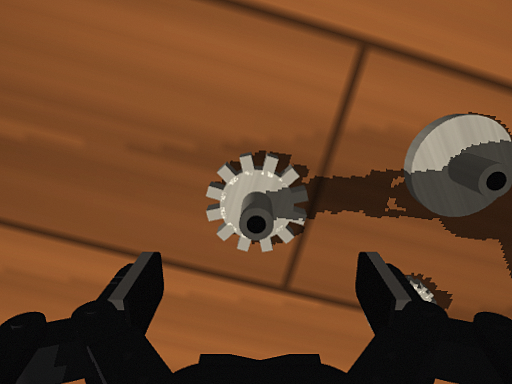

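The 12-tooth gear's hub top is at (256,226). The wheel at (490,180) and the fine gear at (430,290) are well clear of the fingers' reach.

Run:
```python
from h import *
W=load("pics/w12.npz");S=load("pics/scene0.npz");V=load("pics/side0.npz")
a=(256,226)
print(onplane(W,a,.044),tri(W,a,V,(222.7,326.8)),tri(W,a,S,(349.9,266.9)))
```

```text
[0.49217014 0.36168545 0.044     ] (array([0.4929512 , 0.36167292, 0.04626786]), np.float64(0.0005352895635133344)) (array([0.49588577, 0.36199154, 0.05123641]), np.float64(0.0016292211952980305))
```

```bash
python3 -m creep '[{"jaw":-1,"travel":[0,2,-30],"roll":0},{"jaw":-1,"travel":[0,2,-60],"roll":0},{"jaw":-1,"travel":[0,2,-60],"roll":0},{"jaw":1,"travel":[0,2,-60],"roll":0},{"jaw":1,"travel":[0,2,-60],"roll":0},{"jaw":1,"travel":[0,2,-60],"roll":0},{"jaw":1,"travel":[0,2,-60],"roll":0},{"jaw":1,"travel":[0,2,-60],"roll":0},{"jaw":1,"travel":[0,2,-60],"roll":0},{"jaw":1,"travel":[0,2,-60],"roll":0}]' 80
```

```text
time_s: 12.05
position: [0.4925, 0.3623, 0.1919]
tool_rot: [[0.966, 0.259, 0.001], [0.259, -0.966, 0.0], [0.001, -0.0, -1.0]]
ft_force: [-0.9, -0.5, 6.2]
grip_width: 0.0175
gripper_force: 77.9
```

```bash
python3 -m creep '[{"jaw":1,"travel":[0,0,40],"roll":0},{"jaw":1,"travel":[0,0,80],"roll":0},{"jaw":1,"travel":[4,-20,110],"roll":0},{"jaw":1,"travel":[16,-60,115],"roll":0},{"jaw":1,"travel":[28,-104,115],"roll":0},{"jaw":1,"travel":[40,-148,115],"roll":0},{"jaw":1,"travel":[52,-192,115],"roll":0},{"jaw":1,"travel":[64,-236,115],"roll":0},{"jaw":1,"travel":[76,-280,115],"roll":0},{"jaw":1,"travel":[88,-324,115],"roll":0},{"jaw":1,"travel":[100,-362,115],"roll":0},{"jaw":1,"travel":[105,-381,115],"roll":0}]'; python3 -m creep '[{"jaw":1,"travel":[0,0,0],"roll":0},{"jaw":1,"travel":[0,0,0],"roll":0},{"jaw":1,"travel":[0,0,0],"roll":0}]'; python3 look.py wl
```

```text
time_s: 13.25
position: [0.5979, -0.022, 0.3054]
tool_rot: [[0.967, 0.256, -0.0], [0.256, -0.967, -0.001], [-0.0, 0.0, -1.0]]
ft_force: [0.4, 1.1, -4.0]
grip_width: 0.0175
gripper_force: 78.8
time_s: 13.55
position: [0.597, -0.0177, 0.3056]
tool_rot: [[0.966, 0.26, -0.001], [0.26, -0.966, 0.0], [-0.001, -0.001, -1.0]]
ft_force: [-1.4, 0.3, -3.1]
grip_width: 0.0179
gripper_force: 78.8
13.55 [ 0.597  -0.0177  0.3056] [-1.4  0.3 -3.1]
```

View pics/wl.png

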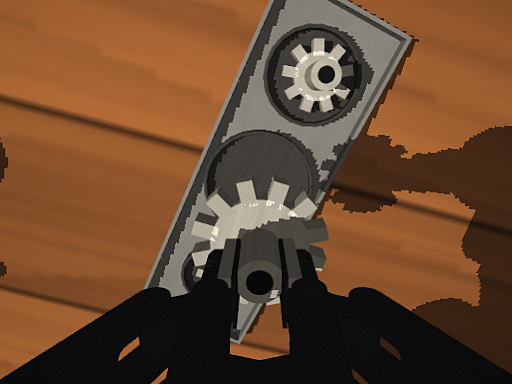

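Gear9 lies flat and centred in the mid ring at (318,75). Gear12 is held over the large ring, so I'm lowering it.

```bash
python3 -m creep '[{"jaw":1,"travel":[0,-1,-40],"roll":0},{"jaw":1,"travel":[0,-1,-78],"roll":0},{"jaw":1,"travel":[0,-1,-96],"roll":0},{"jaw":1,"travel":[0,-1,-105],"roll":0},{"jaw":1,"travel":[0,-1,-108],"roll":0},{"jaw":1,"travel":[0,-1,-109],"roll":0},{"jaw":1,"travel":[0,-1,-109],"roll":0}]'
```

```text
time_s: 14.3
position: [0.5976, -0.0196, 0.1978]
tool_rot: [[0.966, 0.259, 0.002], [0.259, -0.966, -0.0], [0.002, 0.001, -1.0]]
ft_force: [0.8, 0.4, -2.8]
grip_width: 0.0173
gripper_force: 78.9
```

```bash
python3 -m creep '[{"jaw":1,"travel":[0,0,-2],"roll":0},{"jaw":1,"travel":[0,0,-2],"roll":0},{"jaw":-1,"travel":[0,0,-2],"roll":0},{"jaw":-1,"travel":[0,0,-2],"roll":0},{"jaw":-1,"travel":[0,0,-2],"roll":0},{"jaw":-1,"travel":[0,0,-2],"roll":0},{"jaw":-1,"travel":[0,0,20],"roll":0},{"jaw":-1,"travel":[0,0,60],"roll":0},{"jaw":-1,"travel":[-30,0,105],"roll":0},{"jaw":-1,"travel":[-75,0,150],"roll":0},{"jaw":-1,"travel":[-110,0,150],"roll":0},{"jaw":-1,"travel":[-110,0,150],"roll":0}]'; python3 look.py end; python3 look.py end2 scene; python3 -c "
import cv2,numpy as np
a=cv2.imread('pics/end.png');b=cv2.imread('pics/end2.png')[100:300,150:400]
c=np.zeros((584,520,3),np.uint8);c[:384,:512]=a;c[384:,:250]=b;cv2.imwrite('pics/endc.png',c)"
```

```text
time_s: 15.5
position: [0.4833, -0.019, 0.3486]
tool_rot: [[0.966, 0.259, 0.0], [0.259, -0.966, -0.0], [0.0, 0.0, -1.0]]
ft_force: [0.3, -0.0, -0.7]
grip_width: 0.0852
gripper_force: 0.0
15.5 [ 0.4833 -0.019   0.3486] [ 0.3 -0.  -0.7]
15.55 [ 0.4855 -0.0195  0.348 ] [0.3 0.2 0.5]
```

View pics/endc.png

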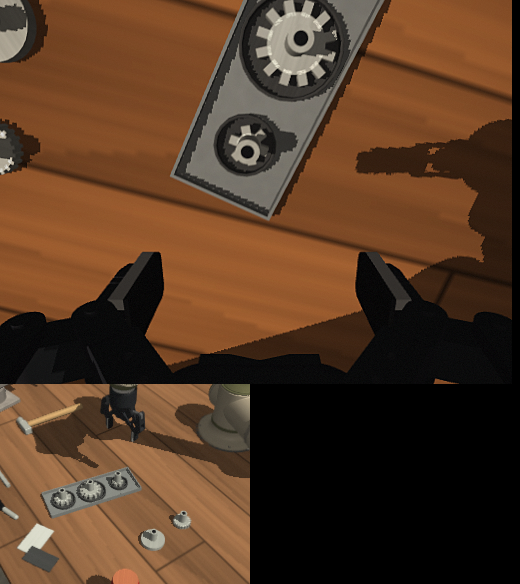

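All three gears lie flat and centred in their rings: gear6 at (246,145), gear12 at (298,45), and gear9 seen seated earlier. The look-alikes and the hammer are where they began.

```bash
python3 -c "
from rig import close_job
print(close_job())"
```

```text
the job is handed in; nothing more can be done
None
```

The three coarse gears (6, 9 and 12 teeth) are in the rings of their own size, flat and released; the fine gear, smooth wheel and hammer were left alone, and the job was handed in at about 15.6 s (no verdict was shown).

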